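Sweep the lidless chip packages off the sorting deck into the reject bin

ROBOT

A 7-joint arm with a two-finger parallel gripper is mounted at the origin on the work surface. World frame = base frame: x ahead of the robot, y to its left, z up, the work surface at z = 0. Lengths are in m, angles in rad, forces in N, time in s.
With the tool pointing down it reaches from about 0.425 to 0.925 m from the base axis. Payload 6.8 kg.
Tool frame: the origin (TCP) lies midway between the tips of the shut fingers; the grasp point (between the pads) lies 19 mm behind it; z points along the fingers, y is the direction in which the jaws open and shut (so a half turn about z gives the same grasp; the last joint's range is limited). The gripper opens to 85 mm and grips with 20 to 120 N. Pads are 22 mm wide; open, the fingers measure 114 mm over their backs; the gripper's body (76 mm by 85 mm) begins 54 mm behind the grasp point. The pads swing forward as they close: fully open they stand 13 mm farther back than shut.
Start: joints at [-1.359, 0.477, 0.022, 1.555, -0.011, 1.109, -0.083], TCP at [0.212, 0.641, 0.231] pointing down, gripper open.
Joint ranges: [-2.96, 2.96], [-0.34, 2.1], [-1.41, 1.46], [0.24, 2.44], [-1.37, 4.51], [0.17, 1.92], [-2.96, 2.96]. Speed limits (rad/s): [2.39, 2.39, 3.14, 3.14, 3.14, 3.14, 3.14].

INTERFACE

Orientations are given as a unit quaternion [w, x, y, z].
In Python, from station import bot, vision gives the robot as it stands.
- The arm moves only by the tool move_arm, never from a script. Its argument "increments" is text: rows parted by semicolons, each of 7 numbers parted by spaces: the opening, from 0 (shut) to 1 (fully open), then the shift along the world's x, y, z in mm, then the turn, a rotation vector about the world's x, y, z in rad. In form: grip x y z rx ry rz; .... A call has exactly 8 rows; each row shifts and turns the commanded pose from where the row before left it; what a row does not reach is not made up. A row lasts 1/8 s, in which the tool goes at most 62.5 mm and 10.7 degrees, less where a joint would pass 70% of its speed; a pose out of reach is approached as far as the arm can. A call with a gripper value outside its range is refused whole. The fingers move at their own pace and stop on an object; "newtons" is the grip in N (left out, the last holds). Time passes only in rows, so rows that do not move let the fingers close, or fill a call up. It gives the time, the measured TCP pose, the force and the opening at its end, in the units of the state.
- bot.get_obs(): the state, without advancing time (a new reading comes with each control period).
- vision.read_camera(name): name is "scene" or "top"; returns (picture, depth): 420x560x3 uint8, red, green, blue; 420x560 float32, m along the optical axis (not along the pixel's ray), 0 where there is no reading.
- vision.calibration(name): a dict with "fx", "fy", "cx", "cy" (pixels), "R" (3x3) and "t" (3): a world point X has camera coordinates R X + t. Camera axes: x right, y down, z forward; pixel columns grow to the right and rows downward; lengths in m; the calibration is good to about 2 mm. A picture is of the moment at which its call begins. calibration takes no time and is no camera call.
- bot.hand_in(): hands the job in, once; it reports no verdict.
The state is a dict: "t": time; "q": joint angles; "joint_vel": joint speeds; "joint_torque": joint torques, N m; "eef_pos": TCP position; "tool_rot": TCP orientation; "contact_force": force on the tool from outside, world axes, zero at the start; "torque": the same for the moment, N m; "gripper_width": opening from 0.0 (shut) to 1.0 (fully open).
Only numpy, scipy, OpenCV 4.12 (cv2) and the standard library are available. Lean on these libraries where they do the work, as an engineer would, in place of code of your own. Each camera call takes 0.05 s, during which the arm holds its last target.

TASK

Inspection is done: with the fingertips, sweep the three chip packages that have no lid (open cavity on top) along the sorting deck and over its end into the deep reject bin. Sweep them, do not pick them up, and leave the two lidded packages and everything else on the bench where they are.

Things in the scene. Friction and masses are not known exactly. Their poses are not given: they have to be found in the camera images.
- sort_deck: Fixed stainless deck, 254 mm wide (its x), 340 mm long (its y), plate top 55 mm above the bench. Lips 7 mm above the plate, 3 mm thick, along both long sides (x = +-128.5 mm); both ends (y = +-170 mm) are open. Origin on the bench under its middle. The five packages lie in five lanes about 50 mm apart along x, one to a lane, so each has a free way along y to either end.
- reject_bin: Deep plain grey bin, open on top, fixed against one end of the deck (which end varies): 250 mm (its x) by 120 mm (its y), 50 mm tall, walls and floor 3 mm; rim 5 mm below the deck plate, wall 2 mm beyond the deck's end. Origin at the centre of its underside, 232 mm from the deck's along the deck's y; axes parallel to the deck's.
- tray_stack: Stack of black pocket trays for accepted packages, at the opposite end of the deck from the bin, fixed; 250 x 120 mm, 46 mm tall, top tray divided into pockets, some holding lidded packages. Origin at the centre of its underside. Not a place for rejects.
- open_1: Reject: dark ceramic chip package without a lid, so that its square open cavity (20 mm wide, 5 mm deep) shows on top; 30 x 30 mm square, 7 mm tall, 12 to 21 g, lying flat on the deck; origin at the centre of its underside, z up, x and y along its sides. Slides on the deck when pushed; loose.
- open_2: Reject: dark ceramic chip package without a lid, so that its square open cavity (20 mm wide, 5 mm deep) shows on top; 30 x 30 mm square, 7 mm tall, 12 to 21 g, lying flat on the deck; origin at the centre of its underside, z up, x and y along its sides. Slides on the deck when pushed; loose.
- open_3: Reject: dark ceramic chip package without a lid, so that its square open cavity (20 mm wide, 5 mm deep) shows on top; 30 x 30 mm square, 7 mm tall, 12 to 21 g, lying flat on the deck; origin at the centre of its underside, z up, x and y along its sides. Slides on the deck when pushed; loose.
- lidded_1: Good dark ceramic chip package closed by a flat square metal lid (23 mm, standing 1.5 mm above the body; no cavity); 30 x 30 mm square, 7 mm tall, 12 to 21 g, lying flat on the deck; origin at the centre of its underside, z up, x and y along its sides. Loose; stays where it is.
- lidded_2: Good dark ceramic chip package closed by a flat square metal lid (23 mm, standing 1.5 mm above the body; no cavity); 30 x 30 mm square, 7 mm tall, 12 to 21 g, lying flat on the deck; origin at the centre of its underside, z up, x and y along its sides. Loose; stays where it is.
- tweezers: Steel tweezers lying on the bench to the left of the deck, 140 mm long, 8 mm tall, loose; origin underneath, near the middle. Bystander.
- loupe: Black eye loupe, 34 mm diameter, 34 mm tall, standing on the bench to the right of the deck, loose; origin at the centre of its underside. Bystander.
- collet: Small turned steel pick-up collet, 26 mm diameter, 40 mm tall, standing beyond the deck, loose; origin at the centre of its underside. Bystander.
- dispenser: White plastic dispenser bottle, 52 mm diameter, 110 mm tall, standing beyond the deck, loose; origin at the centre of its underside. Bystander.
- swab_cup: Empty steel cup, 60 mm diameter, 60 mm tall, beyond the deck, loose; origin at the centre of its underside. Bystander.
- screwdriver: Screwdriver lying on the bench beyond the deck, about 150 mm long, loose; origin underneath, near the middle. Bystander.
There are look-alikes about, which are no part of the job. What is shaped like the open_2 but green or purple is not meant. Leave any red look-alike of the open_1 alone.

How it is judged:
By the outcome, as a careful person would: the job done as asked, in the order asked, and still so for the second after the job is handed in, with the robot touching nothing.
It also fails if it takes over 48 s, if anything falls off the work surface, if the arm or the gripper's body presses on something with over 40 N, if the wrist force passes 120 N, or if a joint passes its speed limit or range.

## Working session

There is one attempt and no reset: what is moved stays moved. The work goes in short steps, Python scripts to look and compute and a tool call to move; the robot and the scene stay as the last step left them, time stands still between calls to the robot, and variables do not carry over. Pictures are saved under pics/ and viewed, and the job is handed in when it is done.

Besides the shell and the picture viewer there is one more tool, called after "Emit:" by a JSON object that holds its "method" and its "body". move_arm: Moves the arm, as the interface text tells. Its arguments: {"type":"object","properties":{"increments":{"type":"string"},"newtons":{"type":"number"}},"required":["increments"]}

```bash
mkdir -p pics; ls
cat > h.py <<'E'
import numpy as np,cv2
from station import bot,vision
def snap(n,f):
    im,d=vision.read_camera(n); cv2.imwrite(f'pics/{f}.png',im[:,:,::-1]); np.savez(f'pics/{f}.npz',im=im,d=d); return im,d
def w(n,u,v,z=None,d=None):
    c=vision.calibration(n);R=np.array(c['R']);t=np.array(c['t'])
    r=np.array([(u-c['cx'])/c['fx'],(v-c['cy'])/c['fy'],1.])
    if d is not None: return R.T@(r*d-t)
    o=-R.T@t; k=R.T@r; return o+k*(z-o[2])/k[2]
def px(n,X):
    c=vision.calibration(n);p=np.array(c['R'])@np.array(X)+np.array(c['t']);return c['fx']*p[0]/p[2]+c['cx'],c['fy']*p[1]/p[2]+c['cy']
E
python3 - <<'E'
from h import *
snap('top','top1');snap('scene','scene1')
o=bot.get_obs();print(o['t'],o['eef_pos'],o['tool_rot'],o['gripper_width'])
E
```

```text
pics
0.1 [0.21204241 0.64025574 0.23040923] [-7.53344897e-05  1.59233837e-01  9.87240540e-01 -8.33972359e-04] 1.0020750112524306
```

View pics/top1.png

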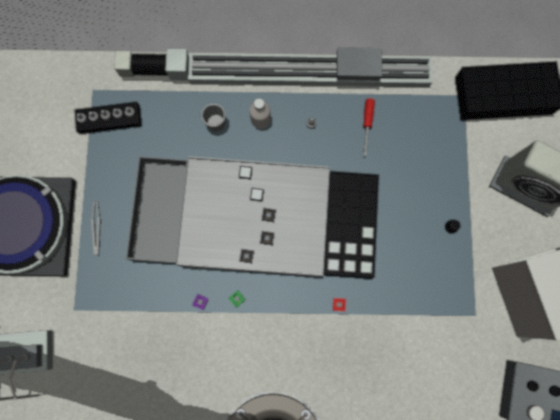

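View pics/scene1.png

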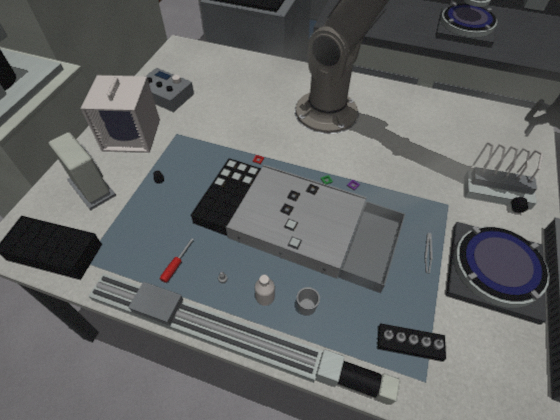

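Top view: the bin is at the left end (about 160,212) and the trays at the right (352,225). On the deck, the lidded packages are at (245,172) and (257,195), and the open ones at (268,215), (267,238) and (246,256). The look-alikes on the mat are purple (200,301), green (237,298) and red (339,305).

Run:
```python
from h import *
z=np.load('pics/top1.npz');im=z['im'];d=z['d']
c=im[150:285,120:390,::-1]; cv2.imwrite('pics/c1.png',cv2.resize(c[:,::],None,fx=2.9,fy=2.9,interpolation=cv2.INTER_CUBIC))
c=im[155:275,175:295,::-1]; cv2.imwrite('pics/c2.png',cv2.resize(c,None,fx=5,fy=5,interpolation=cv2.INTER_CUBIC))
for u,v in [(245,172),(257,195),(268,215),(267,238),(246,256)]:
    print(w('top',u,v,.062).round(4), w('top',u,v,d=d[v,u]).round(4))
for n,u,v,zz in [('deckBL',179,266,.055),('deckTL',188,158,.055),('deckTR',330,166,.055),('deckBR',324,274,.055),('binTL',138,159,.05),('binBL',130,261,.05)]:
    print(n,w('top',u,v,zz).round(4),d[v,u])
print(w('top',220,215,d=d[215,220]),w('top',160,212,d=d[212,160]))
```

```text
[0.6316 0.0756 0.062 ] [0.6304 0.0753 0.0665]
[0.5758 0.0457 0.062 ] [0.5763 0.0458 0.06  ]
[0.528  0.0187 0.062 ] [0.5278 0.0187 0.0632]
[0.4734 0.02   0.062 ] [0.4743 0.0202 0.0558]
[0.4307 0.0679 0.062 ] [0.4309 0.0681 0.0597]
deckBL [0.406  0.2233 0.055 ] 1.3017259
deckTL [0.6663 0.2145 0.055 ] 1.3487643
deckTR [ 0.6514 -0.1282  0.055 ] 1.3517754
deckBR [ 0.3921 -0.1135  0.055 ] 1.2783345
binTL [0.6635 0.3361 0.05  ] 1.3496192
binBL [0.4165 0.339  0.05  ] 0.0
[0.52791785 0.1325364  0.05377982] [0.54234434 0.28624978 0.00410643]
```

View pics/c2.png

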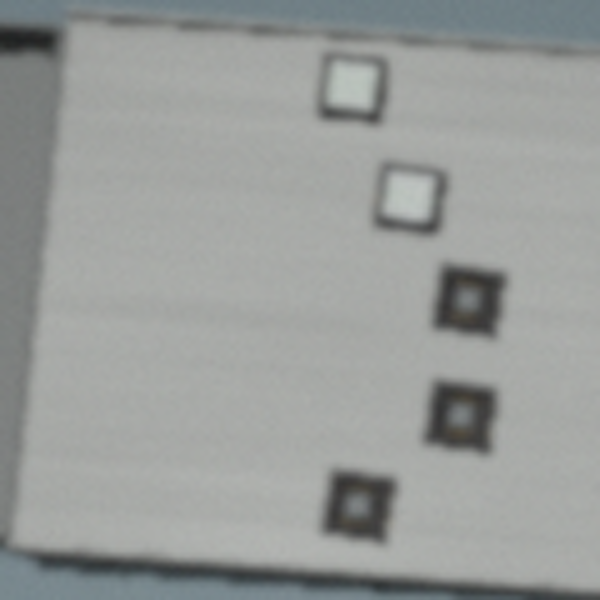

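View pics/c1.png

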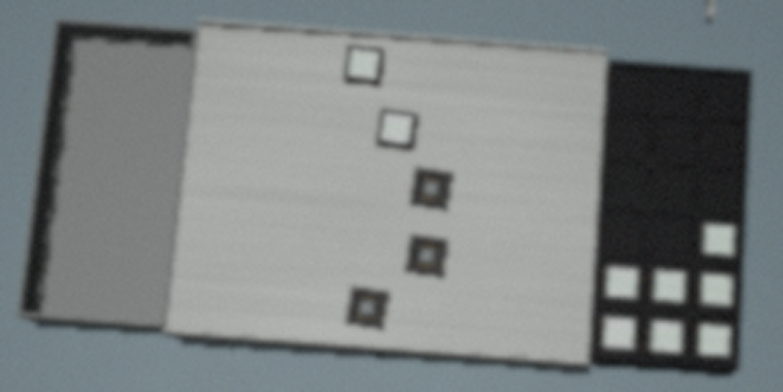

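Choice: the open packages are at (268.8,215), (267.2,238) and (246.6,256). In the close crop all three show a dark rim and a cavity, and the other two show bright lids. Measured heights are 56–66 mm against an expected 55–62, and the lanes come out at deck x of about −100, −54, 0, +47 and +101 mm, which fits. The deck y axis is about (0.042, 0.999), toward the bin. I'll start with the package at (0.528, 0.018), with the jaws shut and set across the push.

Emit:
{"method": "move_arm", "body": {"increments": "0 20 -41 0 0 0 -0.08; 0 20 -41 0 0 0 -0.08; 0 20 -41 0 0 0 -0.08; 0 20 -41 0 0 0 -0.08; 0 20 -41 0 0 0 -0.08; 0 20 -41 0 0 0 -0.08; 0 20 -41 0 0 0 -0.08; 0 20 -41 0 0 0 -0.08", "newtons": 40}}

```text
t: 1.1
eef_pos: [0.3725, 0.3112, 0.2311]
tool_rot: [-0.0, 0.463, 0.886, -0.0]
contact_force: [-0.4, 0.1, 0.2]
gripper_width: -0.002
```

Emit:
{"method": "move_arm", "body": {"increments": "0 20 -42 0 0 0 -0.08; 0 20 -42 0 0 0 -0.08; 0 20 -42 0 0 0 -0.08; 0 20 -42 0 0 0 -0.08; 0 20 -42 0 0 0 -0.08; 0 20 -42 0 0 0 -0.08; 0 20 -42 0 0 0 -0.08; 0 14 -42 0 0 0 -0.09"}}

```text
t: 2.1
eef_pos: [0.5266, -0.0245, 0.2312]
tool_rot: [0.0, 0.722, 0.692, -0.0]
contact_force: [0.0, 0.1, -0.5]
gripper_width: 0.001
```

Emit:
{"method": "move_arm", "body": {"increments": "0 0 -1 -30 0 0 0; 0 0 -1 -30 0 0 0; 0 0 0 -30 0 0 0; 0 0 0 -30 0 0 0; 0 0 0 -25 0 0 0; 0 0 0 -15 0 0 0; 0 0 0 -8 0 0 0; 0 0 0 -5 0 0 0"}}

```text
t: 3.1
eef_pos: [0.5266, -0.0252, 0.0584]
tool_rot: [0.0, 0.721, 0.693, 0.0]
contact_force: [0.4, 0.8, 0.6]
gripper_width: 0.004
```

Run:
```python
from h import *
for n in ('top','scene'):
    im,d=snap(n,n+'2'); 
    c=im[150:285,150:340] if n=='top' else im[130:280,190:410]
    cv2.imwrite(f'pics/{n}2c.png',cv2.resize(c[:,:,::-1],None,fx=3.5,fy=3.5,interpolation=cv2.INTER_CUBIC))
```

```text
(no output)
```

View pics/top2c.png

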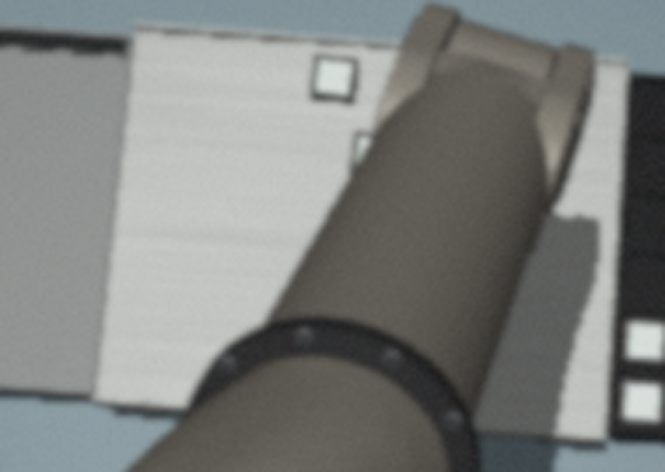

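View pics/scene2c.png

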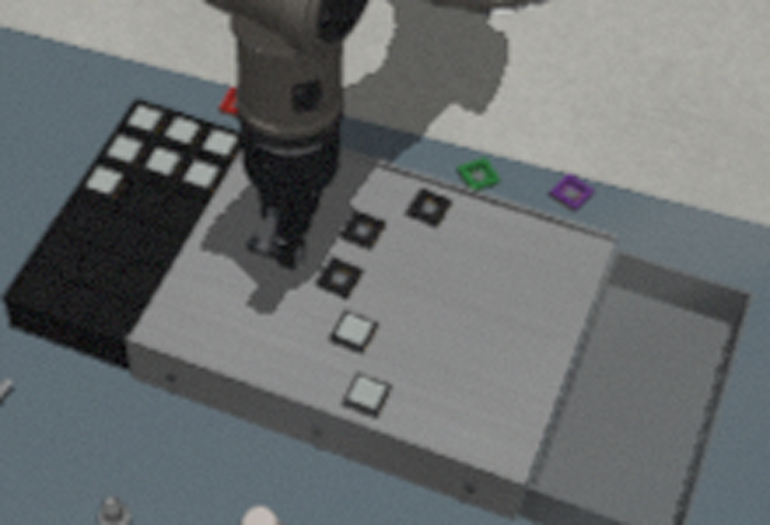

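The top view is blocked by the forearm. The scene view shows the shut fingers (crop 285,250) behind the first open package (340,277), clear of the others. I'll sweep from here.

Emit:
{"method": "move_arm", "body": {"increments": "0 0.6 12 0 0 0 0; 0 0.6 14 0 0 0 0; 0 0.7 16 0 0 0 0; 0 0.7 16 0 0 0 0; 0 0.7 16 0 0 0 0; 0 0.7 16 0 0 0 0; 0 0.7 16 0 0 0 0; 0 0.7 16 0 0 0 0"}}

```text
t: 4.2
eef_pos: [0.5316, 0.0978, 0.0583]
tool_rot: [0.0, 0.721, 0.693, -0.0]
contact_force: [-0.1, -0.2, -1.3]
gripper_width: 0.0
```

Run:
```python
from h import *
for n in ('scene',):
    im,d=snap(n,n+'3'); 
    c=im[130:280,190:410]
    cv2.imwrite(f'pics/{n}3c.png',cv2.resize(c[:,:,::-1],None,fx=3.5,fy=3.5,interpolation=cv2.INTER_CUBIC))
```

```text
(no output)
```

View pics/scene3c.png

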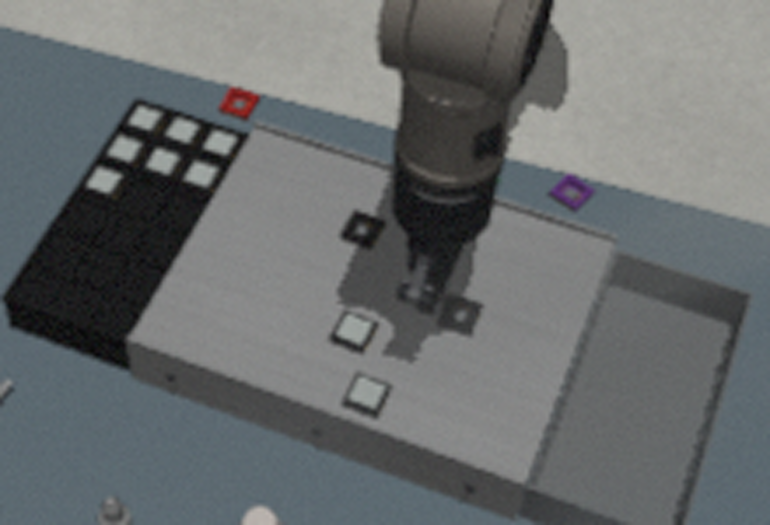

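The package slides straight ahead of the fingers (crop 462,315) and the rest have not moved. On over the end.

Emit:
{"method": "move_arm", "body": {"increments": "0 0.7 16 0 0 0 0; 0 0.7 18 0 0 0 0; 0 0.7 18 0 0 0 0; 0 0.7 18 0 0 0 0; 0 0.7 18 0 0 0 0; 0 0.7 18 0 0 0 0; 0 0.7 18 0 0 0 0; 0 0.7 18 0 0 0 0"}}

```text
t: 5.25
eef_pos: [0.5372, 0.24, 0.0583]
tool_rot: [-0.0, 0.721, 0.693, 0.0]
contact_force: [0.8, 0.1, 0.7]
gripper_width: 0.003
```

Run:
```python
from h import *
for n in ('scene',):
    im,d=snap(n,n+'4'); 
    c=im[130:290,190:410]
    cv2.imwrite(f'pics/{n}4c.png',cv2.resize(c[:,:,::-1],None,fx=3.5,fy=3.5,interpolation=cv2.INTER_CUBIC))
```

```text
(no output)
```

View pics/scene4c.png

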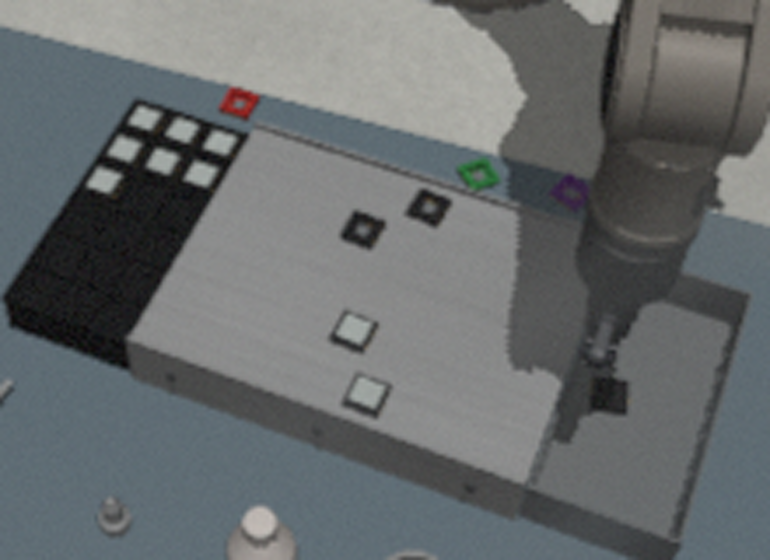

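The first package is in the bin (crop 608,395). The next one is at (0.473, 0.020).

Emit:
{"method": "move_arm", "body": {"increments": "0 0 0 25 0 0 0; 0 0 0 25 0 0 0; 0 -13 -53 0 0 0 0; 0 -13 -53 0 0 0 0; 0 -13 -53 0 0 0 0; 0 -13 -53 0 0 0 0; 0 -14 -54 0 0 0 0; 0 0 0 -15 0 0 0"}}

```text
t: 6.3
eef_pos: [0.4707, -0.0316, 0.0941]
tool_rot: [0.001, 0.724, 0.69, 0.001]
contact_force: [0.2, 0.7, -0.7]
gripper_width: 0.005
```

Emit:
{"method": "move_arm", "body": {"increments": "0 0 0 -20 0 0 0; 0 0 0 -10 0 0 0; 0 0 0 -5 0 0 0; 0 0.5 12 0 0 0 0; 0 0.6 14 0 0 0 0; 0 0.7 16 0 0 0 0; 0 0.7 16 0 0 0 0; 0 0.7 16 0 0 0 0"}}

```text
t: 7.3
eef_pos: [0.4745, 0.0483, 0.0584]
tool_rot: [0.0, 0.721, 0.693, 0.0]
contact_force: [-0.4, -0.0, -0.5]
gripper_width: -0.005
```

Run:
```python
from h import *
for n in ('scene',):
    im,d=snap(n,n+'5'); 
    c=im[130:290,190:410]
    cv2.imwrite(f'pics/{n}5c.png',cv2.resize(c[:,:,::-1],None,fx=3.5,fy=3.5,interpolation=cv2.INTER_CUBIC))
```

```text
(no output)
```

View pics/scene5c.png

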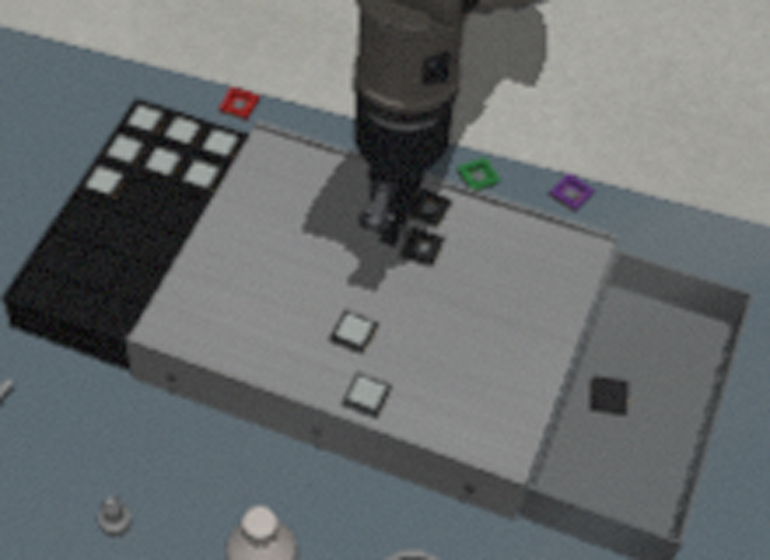

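Emit:
{"method": "move_arm", "body": {"increments": "0 0.7 18 0 0 0 0; 0 0.7 18 0 0 0 0; 0 0.7 18 0 0 0 0; 0 0.7 18 0 0 0 0; 0 0.7 18 0 0 0 0; 0 0.7 18 0 0 0 0; 0 0.7 18 0 0 0 0; 0 0.7 18 0 0 0 0"}}

```text
t: 8.35
eef_pos: [0.48, 0.192, 0.0583]
tool_rot: [0.0, 0.721, 0.693, 0.0]
contact_force: [-0.6, -0.2, 0.2]
gripper_width: 0.001
```

Emit:
{"method": "move_arm", "body": {"increments": "0 0.7 17 0 0 0 0; 0 0.7 17 0 0 0 0; 0 0.7 16 0 0 0 0; 0 0 0 0 0 0 0; 0 0 0 25 0 0 0; 0 0 0 25 0 0 0; 0 -10 -44 0 0 0 0; 0 -11 -44 0 0 0 0"}}

```text
t: 9.35
eef_pos: [0.461, 0.1512, 0.1086]
tool_rot: [0.0, 0.721, 0.693, 0.0]
contact_force: [0.9, -0.5, 0.9]
gripper_width: 0.001
```

Run:
```python
from h import *
for n in ('scene',):
    im,d=snap(n,n+'6'); 
    c=im[130:290,190:410]
    cv2.imwrite(f'pics/{n}6c.png',cv2.resize(c[:,:,::-1],None,fx=3.5,fy=3.5,interpolation=cv2.INTER_CUBIC))
print(bot.get_obs()['eef_pos'])
```

```text
[0.45851052 0.14405399 0.10819884]
```

View pics/scene6c.png

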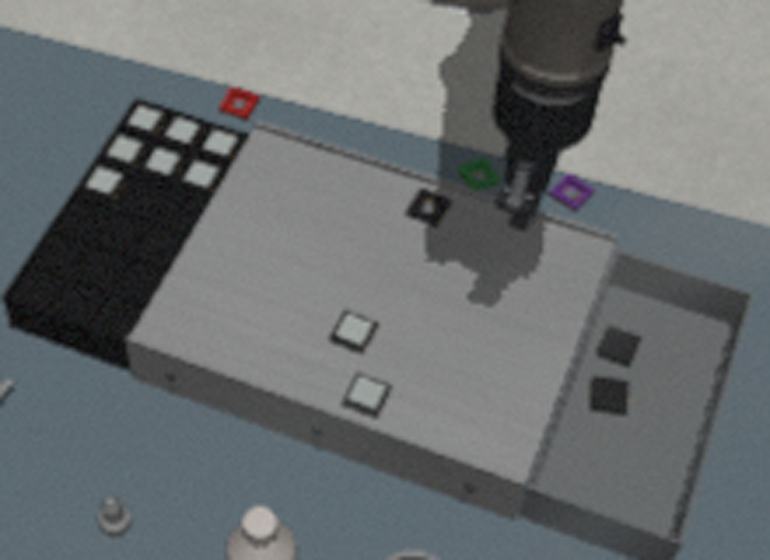

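Two are in the bin (crop 620,345 and 608,395). The third is still at (428,207).

Emit:
{"method": "move_arm", "body": {"increments": "0 -6 -30 0 0 0 0; 0 -8 -30 0 0 0 0; 0 -8 -32 0 0 0 0; 0 -8 -30 0 0 0 0; 0 0 0 -15 0 0 0; 0 0 0 -15 0 0 0; 0 0 0 0 0 0 0; 0 0 0 0 0 0 0"}}

```text
t: 10.4
eef_pos: [0.4312, 0.0312, 0.0781]
tool_rot: [-0.0, 0.72, 0.694, -0.0]
contact_force: [0.4, 1.2, 0.1]
gripper_width: -0.002
```

Run:
```python
from h import *
for n in ('scene',):
    im,d=snap(n,n+'7'); 
    c=im[150:230,260:360]
    cv2.imwrite(f'pics/{n}7c.png',cv2.resize(c[:,:,::-1],None,fx=7,fy=7,interpolation=cv2.INTER_CUBIC))
o=bot.get_obs();print(o['eef_pos'],o['q'])
print((np.array(px('scene',[.430,.067,.062]))-[260,150])*7)
```

```text
[0.43136098 0.03119976 0.07831546] [-0.69805831  0.3665373   0.57586866  2.27429734 -0.36039265  0.58596131
  0.11289723]
[364.84601644 266.22387544]
```

View pics/scene7c.png

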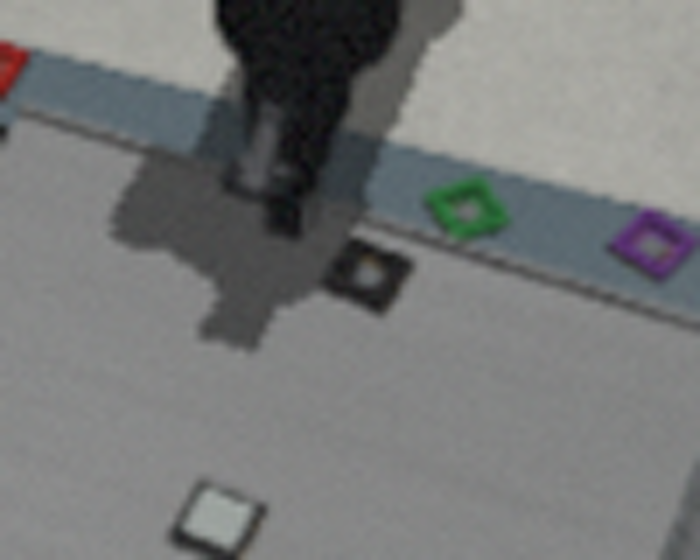

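The fingers (crop 285,215) stand behind the third package (368,273), with a gap of about 10 mm. I'll lower in place, check, then push.

Emit:
{"method": "move_arm", "body": {"increments": "0 0 -3 0 0 0 0; 0 0 0 -5 0 0 0; 0 0 0 -5 0 0 0; 0 0 0 -5 0 0 0; 0 0 0 -5 0 0 0; 0 0 0 0 0 0 0; 0 0 0 0 0 0 0; 0 0 0 0 0 0 0"}}

```text
t: 11.45
eef_pos: [0.4312, 0.0278, 0.0584]
tool_rot: [0.0, 0.721, 0.693, 0.0]
contact_force: [0.1, -0.3, 0.1]
gripper_width: 0.002
```

Run:
```python
from h import *
for n in ('scene',):
    im,d=snap(n,n+'8'); 
    c=im[150:230,260:360]
    cv2.imwrite(f'pics/{n}8c.png',cv2.resize(c[:,:,::-1],None,fx=7,fy=7,interpolation=cv2.INTER_CUBIC))
o=bot.get_obs();print(o['eef_pos'],o['contact_force'],o['q'])
```

```text
[0.43123394 0.02783401 0.05844623] [-0.35073904  0.75530095 -0.49636064] [-0.65434433  0.40686938  0.53655073  2.28431575 -0.40545603  0.53868811
  0.15954109]
```

View pics/scene8c.png

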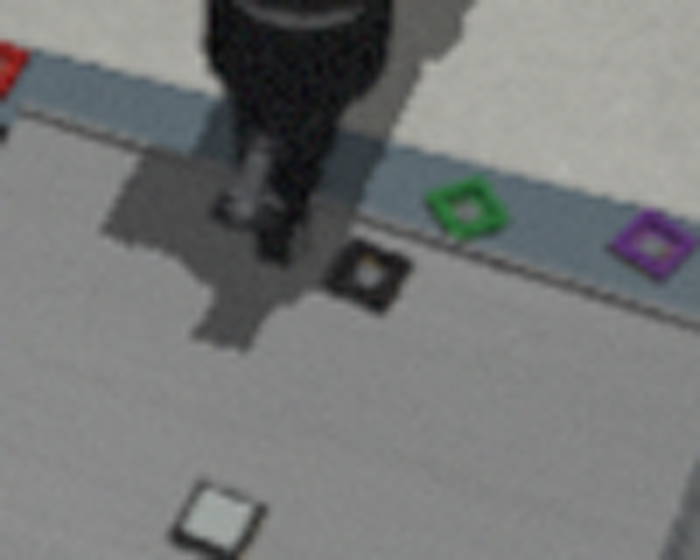

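Emit:
{"method": "move_arm", "body": {"increments": "0 0 8 0 0 0 0; 0 0 12 0 0 0 0; 0 0.4 16 0 0 0 0; 0 0.6 16 0 0 0 0; 0 0.7 16 0 0 0 0; 0 0.7 16 0 0 0 0; 0 0.7 16 0 0 0 0; 0 0.7 16 0 0 0 0"}}

```text
t: 12.5
eef_pos: [0.4349, 0.1449, 0.0583]
tool_rot: [0.0, 0.721, 0.693, -0.0]
contact_force: [0.3, -0.1, -0.0]
gripper_width: -0.003
```

Run:
```python
from h import *
for n in ('scene',):
    im,d=snap(n,n+'9'); 
    c=im[150:240,290:410]
    cv2.imwrite(f'pics/{n}9c.png',cv2.resize(c[:,:,::-1],None,fx=6,fy=6,interpolation=cv2.INTER_CUBIC))
o=bot.get_obs();print(o['eef_pos'],o['contact_force'])
```

```text
[0.43518808 0.14729676 0.05826779] [-0.1453381   2.5809235   0.32903501]
```

View pics/scene9c.png

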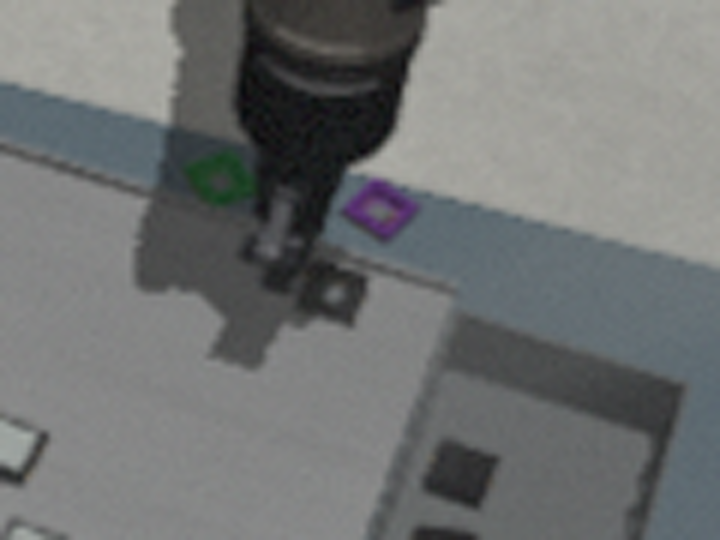

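The third slides straight, clear of the lip. I'll finish the stroke and then rise.

Emit:
{"method": "move_arm", "body": {"increments": "0 0.7 16 0 0 0 0; 0 0.7 18 0 0 0 0; 0 0.7 18 0 0 0 0; 0 0.7 18 0 0 0 0; 0 0.7 18 0 0 0 0; 0 0.7 14 0 0 0 0; 0 0 0 0 0 0 0; 0 0 0 20 0 0 0"}}

```text
t: 13.55
eef_pos: [0.4381, 0.2446, 0.0775]
tool_rot: [0.0, 0.721, 0.693, -0.002]
contact_force: [0.3, -0.5, -0.6]
gripper_width: 0.003
```

Emit:
{"method": "move_arm", "body": {"increments": "0 0 0 40 0 0 0; 0 0 0 40 0 0 0; 0 0 0 40 0 0 0; 0 -15 40 20 0 0 0; 0 -15 50 0 0 0 0; 0 -15 50 0 0 0 0; 0 -15 50 0 0 0 0; 0 -15 40 0 0 0 0"}}

```text
t: 14.55
eef_pos: [0.3635, 0.4769, 0.2181]
tool_rot: [0.0, 0.721, 0.693, -0.0]
contact_force: [0.9, 0.4, 0.5]
gripper_width: 0.003
```

Run:
```python
from h import *
im,d=snap('top','top9');c=im[90:315,70:390]
cv2.imwrite('pics/top9c.png',cv2.resize(c[:,:,::-1],None,fx=2.5,fy=2.5,interpolation=cv2.INTER_CUBIC))
a=np.load('pics/top1.npz')['im']
c=a[90:315,70:390]
df=np.abs(a.astype(int)-im).max(2);cv2.imwrite('pics/df.png',np.clip(df*3,0,255).astype(np.uint8))
im,d=snap('scene','scene10')
o=bot.get_obs();print(o['t'],o['eef_pos'],o['contact_force'],o['joint_vel'])
```

```text
14.65 [0.36088465 0.48026408 0.21750547] [0.05503052 1.01629258 0.48477138] [ 0.03800681 -0.03025663  0.06194001  0.05848546  0.03676162  0.00161793
  0.03402764]
```

View pics/top9c.png

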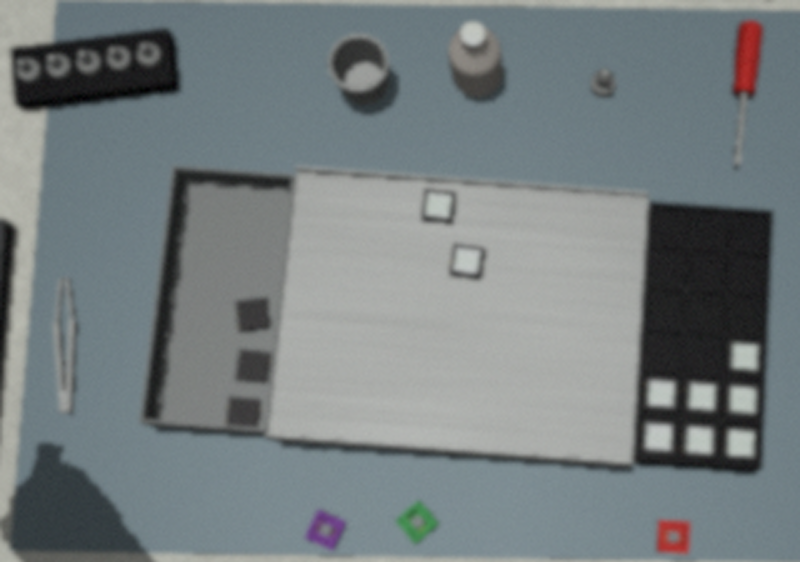

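View pics/scene10.png

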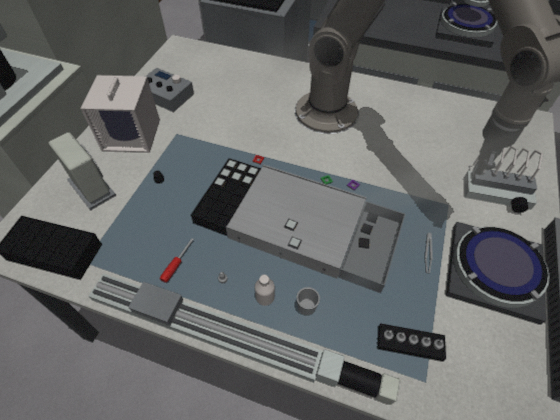

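View pics/df.png

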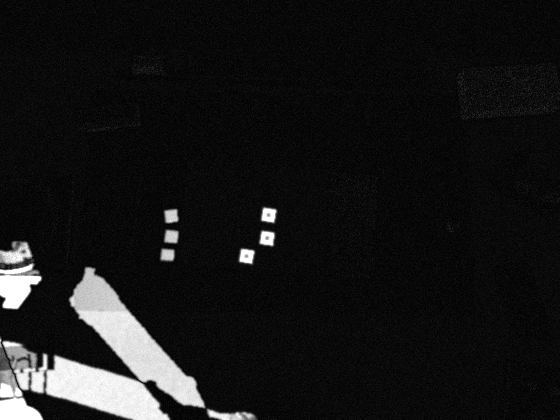

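Run:
```python
from h import *
o=bot.get_obs();print(px('scene',o['eef_pos']),px('top',o['eef_pos']),o['contact_force'],np.abs(o['joint_vel']).max())
z=np.load('pics/scene10.npz');cv2.imwrite('pics/s10c.png',cv2.resize(z['im'][90:230,420:560,::-1],None,fx=4,fy=4))
```

```text
(np.float64(475.3429701843133), np.float64(172.22782237865115)) (np.float64(34.716066995380345), np.float64(279.7332969063628)) [0.05503052 1.01629258 0.48477138] 0.061940005223447184
```

View pics/s10c.png

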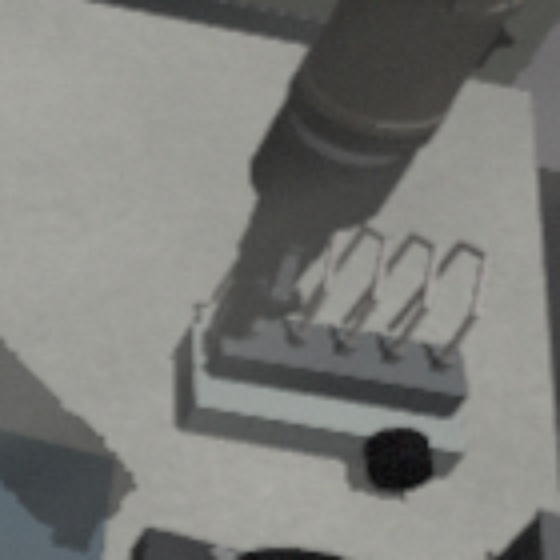

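The gripper lines up with the rack in this view only by line of sight, and the force reads about zero. I'll rise a little so nothing can be touching, then hand in.

Emit:
{"method": "move_arm", "body": {"increments": "0 0 0 10 0 0 0; 0 0 0 15 0 0 0; 0 0 0 15 0 0 0; 0 0 0 15 0 0 0; 0 0 0 5 0 0 0; 0 0 0 0 0 0 0; 0 0 0 0 0 0 0; 0 0 0 0 0 0 0"}}

```text
t: 15.65
eef_pos: [0.3639, 0.4756, 0.2777]
tool_rot: [0.0, 0.721, 0.693, -0.001]
contact_force: [-0.6, 1.1, 0.1]
gripper_width: 0.001
```

Run:
```python
from h import *
o=bot.get_obs();print(o['t'],o['eef_pos'],o['contact_force'],np.abs(o['joint_vel']).max())
print(bot.hand_in())
```

```text
15.65 [0.36386746 0.47557709 0.27771052] [-0.61836314  1.10333439  0.10749636] 0.0015824455968381328
the job is handed in; nothing more can be done
None
```

All three open packages are in the reject bin, each swept along its lane and over the deck's end with the shut fingers. I handed the job in at 15.65 s.

- **Placement:** the last top view shows the three lying flat on the bin floor. Its difference from the first picture shows only those three packages and the arm and its shadow. The lidded packages, the red, green and purple look-alikes, the trays and the bench items have not moved.
- **Forces:** they stayed under about 3 N in every reading. The arm was still and clear at hand-in.
- **Shortfall:** the third approach stopped about 3 mm off the lane centre in x and 6 mm short in y, near the arm's inner reach limit. It was still behind the package, and the sweep ran straight.

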